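# Set the cup under a lever espresso machine and hold the lever at the pre-infusion mark

### The job

Slide the loose drip tray, with the espresso cup standing on it, fully home between the runners of the lever coffee machine so that the cup stands upright under the spout. Then pull the machine's sprung lever forward until its red pointer stands at the red pre-infusion mark on the scale, and finish while still holding it there: the spring takes it back if you let go. Leave the lever alone until the tray is home, and do not push the other mug, the jam jar, the beaker, the salt shaker and the spoon about.

Things in the scene. Friction and masses are not known exactly. Their poses are not given: they have to be found in the camera images.
- coffee_machine: Lever espresso machine, grey-green and steel, fixed, 290 deep x 172 wide, at the robot's right, front turned to its left. Origin on the worktop straight below the spout; +x to the machine's back (the front looks along -x), z up. At x = 75 the column's face stops the tray; the tray's origin then lies on this origin. Head from x = 34, 237 high, back at x = 170; rail and second cup on top, to 293.
- tray_mouth (a point): Middle of the tray slot's mouth, on the worktop, x = -112 in the machine's frame. Two runners 30 high, inner faces at y = +-63.5 from x = -85 to 75, flare out in front (tips x = -117, y about +-77). Lips at heights 25 to 30 reach in to y = +-55 from x = -75 on, over the tray's rim: slide the tray in along the machine's +x, flat on the worktop.
- spout (a point): Lower end of the machine's twin spout: straight over the machine's origin, 82 above the worktop, under the steel piston cylinder (34 radius, heights 104 to 198). A wooden portafilter handle sticks out at height 115 to the machine's +y, to x = -38, y = 150.
- drip_tray: Loose steel drip tray with a slatted floor, 150 long (its x) x 120 wide (its y) x 21 high, floor 12 above the worktop, 0.35 kg, walls 5 thick. Origin under its centre, on the worktop; +x points to the end that enters the machine first. A dark wooden stub handle sticks out along -x, from x = -82 to -156, 18 wide (along y), heights 6 to 28.
- tray_grip (a point): Point to grip on the tray's handle: x = -120, 20 above the tray's underside; the fingers close on the 18 mm width along the tray's y.
- cup: White espresso cup with thin gold lines, 59 across, 55 high, 0.13 kg, standing loose on the tray's floor about its middle, handle along the cup's own -y (reaching 54 from the cup's centre line). Origin under the middle of cup and handle together.
- cup_centre (a point): Middle of the cup's round foot (11.5 along +y from the cup's origin), at its underside.
- brew_lever (a joint): Lever angle, rad: 0 upright (rest, at its stop), growing as the knob is pulled to the machine's front (-x) and down; 1.40 is the far stop. The red mark is at 1.10. A spring resists with 0.23 N m at 0 and 1.2 N m at the mark (2 to 8 N at the knob) and takes the lever back to 0 when let go.
- lever_pivot (a point): Axis of the lever: over the machine's origin, 205 above the worktop; the axis runs along the machine's y.
- lever_knob (a point): Middle of the dark wooden lever knob, 140 from the pivot (345 above the worktop at rest): pear-shaped, 32 thick across, reaching 28 farther out and 30 back along the lever's steel rod (11 thick). Grip across it along the machine's y. At angle q it lies 140*sin(q) in front of the pivot (the machine's -x) and 140*cos(q) above it.
- lever_mark (a point): Where the middle of the knob lies when the lever stands at the red mark (fixed to the machine): 125 in front of and 64 above the pivot. The mark is a red line on the thin metal scale plate (72 radius about the pivot, at the machine's y = -25 to -28); the lever's red pointer pin runs round the plate's rim.
- flower_mug: Bystander: white mug with green leaves, 82 across, 91 high; origin under the middle of mug and handle together.
- jam_jar: Bystander: glass jar of red jam with a yellow lid, 71 across, 110 high; origin under its middle.
- green_beaker: Bystander: green glazed beaker, 76 across, 82 high; origin under its middle.
- salt_shaker: Bystander: white salt shaker with a grey top, 44 across, 90 high; origin under its middle.
- red_spoon: Bystander: teaspoon with a red handle, 132 long, lying on the worktop; origin under its middle.

How it is judged (in metres and radians):
On the way:
1. the tray is fully home in the machine with the cup upright under the spout, the lever still at rest (x of drip_tray in the frame of coffee_machine above -0.007 m and y of drip_tray in the frame of coffee_machine between -0.007 and 0.007 m and z of drip_tray in the frame of coffee_machine below 0.006 m and angle between the x axis of drip_tray and the x axis of coffee_machine, either way round below 0.07 rad and horizontal distance between cup_centre and spout below 0.02 m and z of cup_centre in the frame of drip_tray below 0.018 m and angle between cup's own z axis and vertical below 0.12 rad and value of joint brew_lever below 0.15 rad), for 0.2 s.
At the end, for the whole second after the job is handed in: Fingers hold the lever still within 0.07 rad (10 mm at the knob) of the red mark, pressing over 2 N; tray within 7 mm of fully home, straight within 4 degrees, flat on the worktop; cup upright on it, its middle within 20 mm of the spout line; both at rest (value of joint brew_lever between 1.03 and 1.17 rad and velocity of joint brew_lever between -0.05 and 0.05 rad/s and contact force between the fingers and coffee_machine above 2 N and x of drip_tray in the frame of coffee_machine above -0.007 m and y of drip_tray in the frame of coffee_machine between -0.007 and 0.007 m and z of drip_tray in the frame of coffee_machine below 0.006 m and angle between the x axis of drip_tray and the x axis of coffee_machine, either way round below 0.07 rad and horizontal distance between cup_centre and spout below 0.02 m and z of cup_centre in the frame of drip_tray below 0.018 m and angle between cup's own z axis and vertical below 0.12 rad and linear speed of each of cup, drip_tray below 0.02 m/s); the arm keeps its last pose, push and grip.
It fails at once if the lever is pulled while the tray is not home (value of joint brew_lever above 0.3 rad and not (x of drip_tray in the frame of coffee_machine above -0.007 m and y of drip_tray in the frame of coffee_machine between -0.007 and 0.007 m and z of drip_tray in the frame of coffee_machine below 0.006 m and angle between the x axis of drip_tray and the x axis of coffee_machine, either way round below 0.07 rad)).
It fails at once if the cup is tipped over or falls off the tray (angle between cup's own z axis and vertical above 0.5 rad or height (world z) of cup below 0.006 m).
It fails at once if a bystander is pushed away by more than 30 mm (distance of any of flower_mug, jam_jar, green_beaker, salt_shaker, red_spoon from where it was at the start of the episode above 0.03 m).
It also fails if it takes over 61 s, if anything falls off the work surface, if the arm or the gripper's body presses on something with over 40 N, if the wrist force passes 120 N, or if a joint passes its speed limit or range.

### The arm

A 6-joint arm with a two-finger parallel gripper is mounted at the origin on a cart in front of the work surface, level with it; the furniture and walls round the work are solid. World frame = base frame: x ahead of the robot, y to its left, z up, the work surface at z = 0. Lengths are in mm, angles in degrees, forces in N, time in s.
With the tool pointing down it reaches from about 350 to 850 mm from the base axis. Payload 8.1 kg.
Tool frame: the origin (TCP) lies between the finger pads; the fingertips stand 22 mm ahead of it and the grasp point (between the pads) lies 3 mm ahead of it; z points along the fingers, y is the line along which they close (so a half turn about z gives the same grasp; the last joint's range is limited). The gripper opens to 85 mm and grips with 20 to 120 N. Pads are 22 mm wide; open, the fingers measure 114 mm over their backs; the gripper's body (76 mm by 85 mm) begins 54 mm behind the grasp point. The pads swing forward as they close: fully open they stand 13 mm farther back than shut.
Start: joints at [58.476, 7.471, 85.268, -0, 87.261, -4.893], TCP at [268.927, 536.362, 253.292] pointing down, gripper open.
Joint ranges: [-169.43, 169.43], [-51.17, 129.36], [1.28, 143.12], [-76.62, 256.62], [0, 156.53], [-152.29, 152.29]. Speed limits (degrees/s): [136.94, 136.94, 159.86, 180, 180, 180].

### API

Orientations are given as [roll, pitch, yaw] about the fixed x, y, z axes, in that order (R = Rz(yaw) Ry(pitch) Rx(roll)).
In Python, from bench import r, vision gives the robot as it stands.
- The arm moves only by the tool step_arm, never from a script. Its argument "targets" is a list that holds one entry, the list of rows, each a list of 6 numbers: the shift along the world's x, y, z in mm, then the turn, a rotation vector about the world's x, y, z in rad. In form: [[[x, y, z, rx, ry, rz], ...]]. A call has 1 to 12 rows; each row is the pose to reach, as a shift and turn from the pose commanded when the call began; what a row does not reach only later rows make up. A row lasts 1/12 s, in which the tool goes at most 41.7 mm and 7.16 degrees, less where a joint would pass 70% of its speed; a pose out of reach is approached as far as the arm can. A call with a gripper value outside its range is refused whole. "fingers" is the gripper's target within -1 to 1 (shut at 1, half-way at 0, fully open at -1), set as the call begins (left out, the last holds). The fingers move at their own pace and stop on an object; "newtons" is the grip in N (left out, the last holds). Time passes only in rows, so rows that repeat a pose let the fingers close. It gives the time, the measured TCP pose, the force, the opening and the grip force at its end, in the units of the state.
- r.sense(): the state, without advancing time (a new reading comes with each control period).
- vision.snapshot(name): name is "side" or "top" or "wrist"; returns a dict with "img" (420x560x3 uint8, blue, green, red), "mtx" (3x3 intrinsics, pixels), "D" ([k1, k2, p1, p2, k3] as OpenCV has them; the pictures are not rectified), "eye" and "attitude" of the camera in the world. Camera axes: x right, y up, looking along -z (the intrinsics and any distortion apply to the point x, -y, -z); pixel columns grow to the right and rows downward; lengths in mm; the calibration is good to about 2 mm. A picture is of the moment at which its call begins. There is no depth.
- r.hand_in(): hands the job in; it is judged then, once.
The state is a dict: "time": time; "joint_pos": joint angles; "qd": joint speeds; "joint_efforts": joint torques, N m; "tool_pos": TCP position; "tcp_rot": TCP orientation; "ft_force": force on the tool from outside, world axes, zero at the start; "wrist_torque": the same for the moment, N m; "finger_gap": finger opening in mm; "grip_force": force on a finger pad.
Only numpy, scipy, OpenCV 4.12 (cv2) and the standard library are available. Lean on these libraries where they do the work, as an engineer would, in place of code of your own. Each camera call takes 0.05 s, during which the arm holds its last target. There are 200 camera calls.

## Working session

There is one attempt and no reset: what is moved stays moved. The work goes in short steps, Python scripts to look and compute and a tool call to move; the robot and the scene stay as the last step left them, time stands still between calls to the robot, and variables do not carry over. Pictures are saved under pics/ and viewed, at most 10 in all, crops included, and the job is handed in when it is done.

Besides the shell and the picture viewer there is one more tool, called after ">>>" by a JSON object that holds its "method" and its "body", one argument or row to a line. step_arm: Moves the arm, as the interface text tells. Its arguments: {"type":"object","properties":{"targets":{"type":"array"},"fingers":{"type":"number"},"newtons":{"type":"number"}},"required":["targets"]}

```bash
mkdir -p pics
python3 - <<'E'
from bench import r, vision
import cv2
s=r.sense(); print(s)
for n in("top","side"):
    d=vision.snapshot(n); cv2.imwrite(f"pics/{n}0.png",cv2.resize(d["img"],(800,600),interpolation=cv2.INTER_CUBIC)); print(n,d["mtx"],d["D"],d["eye"],d["attitude"])
E
```

```text
{'time': 0.0, 'joint_pos': array([ 5.84729514e+01,  7.51545530e+00,  8.53304652e+01,  5.51151799e-04,
        8.72621774e+01, -4.89302093e+00]), 'qd': array([-0.04255318, -0.02000935,  0.10466937,  0.05136026, -0.05477978,
       -0.02196217]), 'joint_efforts': array([-6.86748208e-04, -5.69399464e+01, -5.00555670e+01, -4.62378903e-04,
        1.51408254e-02,  5.19156856e-06]), 'tool_pos': array([268.67726093, 535.89877361, 252.22941883]), 'tcp_rot': array([-1.79892343e+02, -9.76872877e-03,  1.53365936e+02]), 'ft_force': array([ 0.6209714, -0.0162836,  0.0390653]), 'wrist_torque': array([-0.01429106,  0.00639931, -0.0201451 ]), 'grip_force': 0.0, 'finger_gap': 85.3363213346908}
top [[540.18686898   0.         283.60373704]
 [  0.         540.18686898 212.03919993]
 [  0.           0.           1.        ]] [-0.16653672  0.          0.          0.          0.        ] [ 101.32334087   70.4303202  1707.59722279] [  15.53605188   -0.21132181 -107.02440698]
side [[479.12950126   0.         289.42488188]
 [  0.         479.12950126 201.81513794]
 [  0.           0.           1.        ]] [-0.09655482  0.          0.          0.          0.        ] [   -7.94623372 -1186.15441017   953.54735021] [ 58.703749    -0.29191809 -24.64487524]
```

View pics/top0.png

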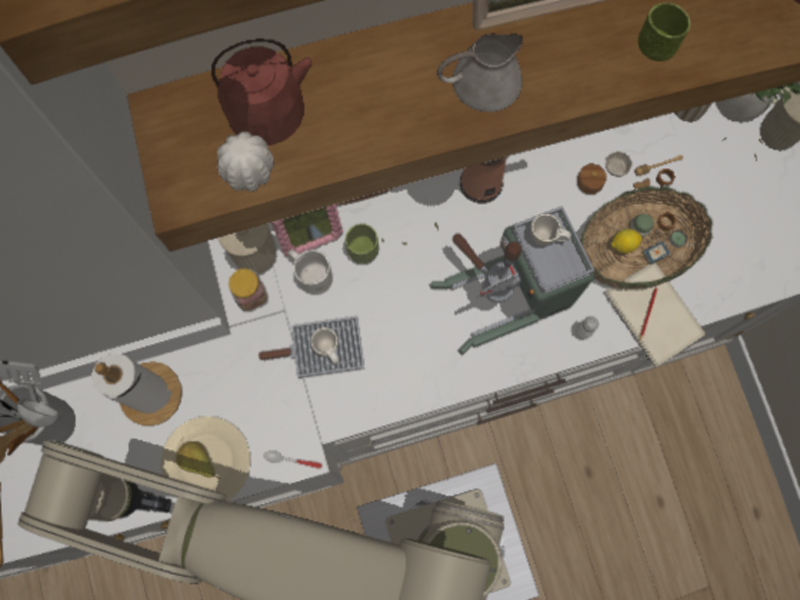

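View pics/side0.png

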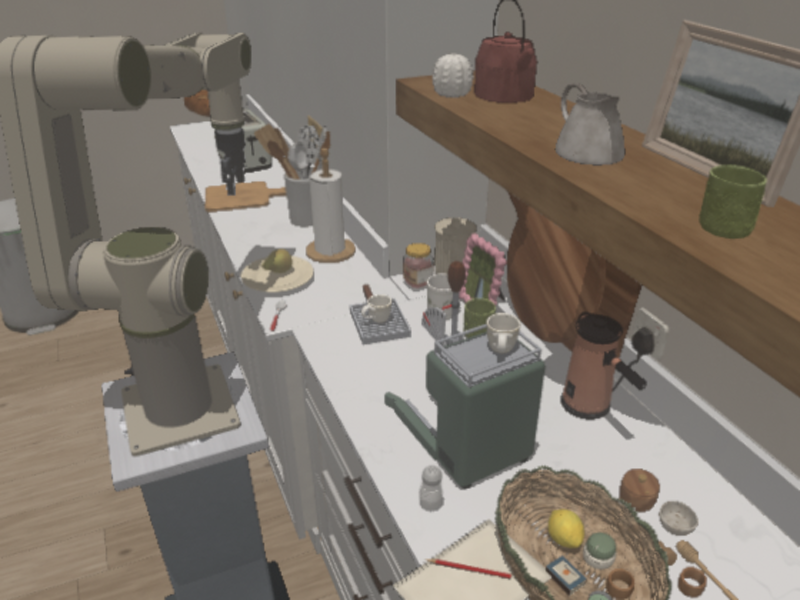

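The top view shows the tray at about (328,347), its handle pointing left and the cup on it. The machine is at about (540,265) with its runners opening to the left, and the jar, mug and beaker lie behind the tray. I'll enlarge this area.

```bash
cat > h.py <<'E'
import numpy as np, cv2
from scipy.spatial.transform import Rotation as R
def ray(d,uv):
    p=cv2.undistortPoints(np.array([[uv]],float),d["mtx"],np.array(d["D"]))[0,0]
    Rm=R.from_euler("xyz",d["attitude"],degrees=True).as_matrix()
    return np.array(d["eye"]), Rm@np.array([p[0],-p[1],-1])
def onz(d,uv,z):
    e,v=ray(d,uv); return e+v*(z-e[2])/v[2]
def proj(d,P):
    Rm=R.from_euler("xyz",d["attitude"],degrees=True).as_matrix()
    c=(np.atleast_2d(P)-np.array(d["eye"]))@Rm; c=c*[1,-1,-1]
    return cv2.projectPoints(c,np.zeros(3),np.zeros(3),d["mtx"],np.array(d["D"]))[0][:,0]
E
python3 - <<'E'
from bench import r, vision
import cv2
d=vision.snapshot("top")["img"]
cv2.imwrite("pics/top_c.png",cv2.resize(d[140:290,170:425],None,fx=3.1,fy=3.1,interpolation=cv2.INTER_CUBIC))
E
```

```text
(no output)
```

View pics/top_c.png

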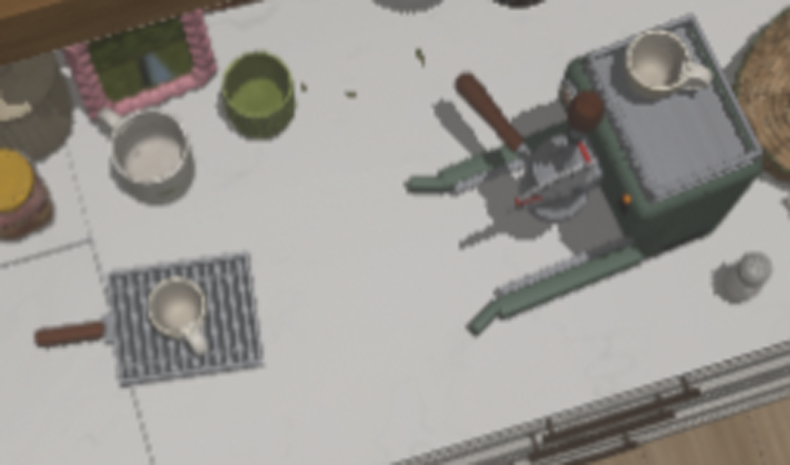

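The crop (3.1×, offset 170,140) gives these pixels:
- Tray rim corners: (110,273), (247,254), (262,364), (122,384).
- Tray handle: (38,338) to (104,330). Cup rim centre: (177,306).
- Machine runner tips: (410,184) and (474,328).
- Head top corners: (693,17), (760,158), (640,215).
- Knob: (587,110). Portafilter handle tip: (464,80).

Run:
```python
from bench import r, vision
from h import *
from scipy.optimize import least_squares
d=vision.snapshot("top")
def px(p): return np.array(p)/3.1+[170,140]
def fit(P,U,x0):
    P=np.array(P,float);U=np.array([px(u) for u in U])
    def T(q): c,s=np.cos(q[2]),np.sin(q[2]); return np.c_[q[0]+c*P[:,0]-s*P[:,1],q[1]+s*P[:,0]+c*P[:,1],P[:,2]]
    f=lambda q:(proj(d,T(q))-U).ravel()
    s=min((least_squares(f,[*x0,a],x_scale=[10,10,.1]) for a in np.arange(-3,3.1,.7)),key=lambda s:s.cost)
    print(s.x,np.degrees(s.x[2]),(s.fun.reshape(-1,2)*3.1).round(1).tolist()); return s.x
t0=onz(d,px((185,320)),21)[:2]; m0=onz(d,px((560,180)),100)[:2]
print("rough",t0,m0)
# tray: +x to the image right; which side is +y solved by yaw
t=fit([[-75,60,21],[75,60,21],[75,-60,21],[-75,-60,21],[-156,0,28]],[(110,273),(247,254),(262,364),(122,384),(36,338)],t0)
m=fit([[-117,77,30],[-117,-77,30],[170,86,237],[170,-86,237],[34,-86,237],[0,0,345],[-38,150,115]],[(410,184),(474,328),(693,17),(760,158),(640,215),(587,110),(464,80)],m0)
print("cup rim",onz(d,px((177,306)),67))
for n,u,z in(("mug",(151,150),91),("beaker",(258,88),82),("jar",(12,180),110),("salt",(752,268),90)): print(n,onz(d,px(u),z).round())
c,s=np.cos(m[2]),np.sin(m[2])
for n,P in(("mouth",(-112,0)),("gripstart",(-280,0)),("griphome",(-120,0)),("mark",(-125,0))): print(n,m[0]+c*P[0]-s*P[1],m[1]+s*P[0]+c*P[1])
c,s=np.cos(t[2]),np.sin(t[2]); print("grip",t[0]-120*c,t[1]-120*s)
print(r.sense()["time"])
```

```text
rough [499.22012414 122.29749669] [ 509.15103197 -279.48772765]
[500.8352906  121.39330967   4.56113828] 261.33397297365786 [[-2.8, -0.5], [2.9, -1.6], [3.2, 0.8], [-2.1, 1.3], [-1.2, -0.1]]
[ 498.12394192 -266.39087532   -1.46678758] -84.04073792692739 [[1.4, 5.4], [-2.7, -5.9], [-2.5, -9.8], [11.4, 7.4], [1.5, 5.1], [-2.4, 2.9], [-6.9, -7.1]]
cup rim [504.5680041  124.73215829  67.        ]
mug [663. 106.  91.]
beaker [699. -17.  82.]
jar [667. 248. 110.]
salt [ 368. -438.   90.]
mouth 486.49595397255274 -154.9961272523488
gripstart 469.05397205415557 12.095994844290772
griphome 485.66538340501 -147.0393595334612
mark 485.1462768002958 -142.06637970915645
grip 518.9162517090768 240.02331786636384
0.2
```

Run:
```python
from bench import r, vision
from h import *
from scipy.optimize import least_squares
d=vision.snapshot("top")
px=lambda p: np.array(p)/3.1+[170,140]
U=np.array([px(u) for u in [(410,184),(474,328),(693,17),(760,158),(640,215),(587,110),(464,80)]])
def M(q):
    w,t,k=q[3],q[4],0
    P=np.array([[-117,t,30],[-117,-t,30],[170,w,237],[170,-w,237],[34,-w,237],[0,0,345],[-36,146,115]],float)
    c,s=np.cos(q[2]),np.sin(q[2]); return np.c_[q[0]+c*P[:,0]-s*P[:,1],q[1]+s*P[:,0]+c*P[:,1],P[:,2]]
s=least_squares(lambda q:(proj(d,M(q))-U).ravel(),[500,-266,-1.46,86,77],x_scale=[10,10,.1,10,10])
print(s.x,np.degrees(s.x[2]),(s.fun.reshape(-1,2)*3.1).round(1).tolist())
m=s.x[:3]; c,sn=np.cos(m[2]),np.sin(m[2])
w=lambda P: np.array([[m[0]+c*x-sn*y,m[1]+sn*x+c*y,z] for x,y,z in P])
img=cv2.resize(d["img"][140:290,170:425],None,fx=3.1,fy=3.1,interpolation=cv2.INTER_CUBIC)
for y in(63.5,-63.5,55,-55):
    a=(proj(d,w([(-85,y,30),(75,y,30)]))-[170,140])*3.1
    cv2.line(img,*[tuple(int(v) for v in p) for p in a],(0,0,255),1)
for P in [(0,0,345),(-125,0,269),(-117,77,30),(-117,-77,30)]:
    a=(proj(d,w([P]))[0]-[170,140])*3.1; cv2.circle(img,tuple(int(v) for v in a),3,(255,0,0),1)
cv2.imwrite("pics/ov.png",img[:,330:])
```

```text
[ 497.10783726 -266.19045581   -1.46728012   77.08648559   83.33319384] -84.0689581275258 [[-0.9, 1.0], [-0.1, 0.6], [1.9, -0.8], [7.4, 0.1], [-2.6, -2.4], [-2.3, 4.1], [-3.3, -3.5]]
```

View pics/ov.png

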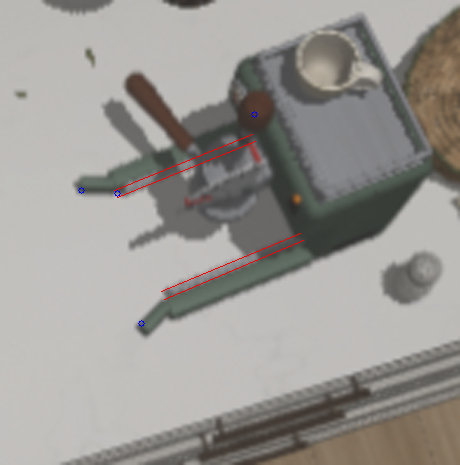

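The fitted red lines lie on the runner lips, so the machine is at about (497.5, -266), yaw -84.1°. I'll check where the paper-towel stand is before moving.

Run:
```python
from bench import r, vision
from h import *
d=vision.snapshot("top"); e=vision.snapshot("side")
b=onz(d,(150*.7,392*.7),5); print("base",b)
for z in (150,200,250,300,350): print(z,proj(e,[b[0],b[1],z])[0]/.7, proj(d,[b[0],b[1],z])[0]/.7)
print("spoon",onz(d,(293*.7,460*.7),3),"pear",onz(d,(200*.7,458*.7),40))
```

```text
base [520.48198511 539.32021192   5.        ]
150 [328.107143   202.86063843] [128.38437564 381.00189442]
200 [327.10087104 186.58168612] [120.0751368  376.75117957]
250 [326.07866057 169.89283787] [111.2648185  372.22984055]
300 [325.0407434  152.78473474] [101.90898343 367.41213396]
350 [323.98743914 135.24829207] [ 91.95819043 362.26909954]
spoon [282.75065251 265.25891998   3.        ] pear [339.51107618 454.82159352  40.        ]
```

>>> {"method": "step_arm", "body": {
  "targets": [
    [[20, -25, 0, 0, 0, -0.105], [42, -50, 0, 0, 0, -0.21], [63, -74, 0, 0, 0, -0.315], [84, -99, 0, 0, 0, -0.42], [104, -124, -5, 0, 0, -0.525], [125, -148, -10, 0, 0, -0.63], [146, -173, -20, 0, 0, -0.735], [167, -198, -30, 0, 0, -0.84], [188, -222, -45, 0, 0, -0.945], [208, -247, -60, 0, 0, -1.05], [230, -272, -75, 0, 0, -1.155], [250, -296, -83, 0, 0, -1.258]]
  ],
  "fingers": -1
}}

```text
time: 1.35
tool_pos: [519.1, 238.5, 168.3]
tcp_rot: [-179.9, 0.1, 81.0]
ft_force: [-0.3, 0.8, 0.1]
finger_gap: 85.4
grip_force: 0.0
```

Run:
```python
from bench import r, vision
from h import *
s=r.sense(); print(s["time"],s["tool_pos"],s["tcp_rot"],s["joint_pos"])
d=vision.snapshot("wrist"); print(d["eye"],d["attitude"])
h=[(501+a*np.cos(-1.722),121.4+a*np.sin(-1.722),28) for a in(-82,-156)]
print(proj(d,h)*800/560)
cv2.imwrite("pics/w1.png",cv2.resize(d["img"],(800,600),interpolation=cv2.INTER_CUBIC))
```

```text
1.35 [519.10191127 238.5353014  168.34806637] [-1.79907539e+02  5.74889196e-02  8.09834655e+01] [ 1.95414032e+01  6.32188179e+00  9.55151239e+01 -6.42812989e-03
  7.82716880e+01  2.85592967e+01]
[530.64062407 309.63164594 288.52986182] [-16.76387584   0.06757216  -9.00264989]
[[393.64073628 354.14425301]
 [392.76678342 217.11283636]]
```

View pics/w1.png

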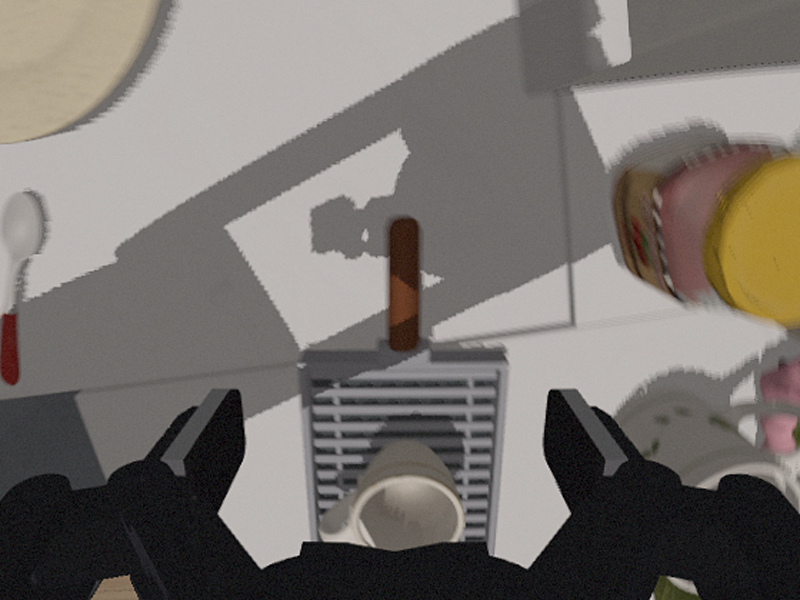

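The wrist view shows the handle from (405,218) to (403,349) and the tray's rear rim corners at about (303,352) and (507,349). The cup is at (408,510). I'll refine the tray pose from these.

Run:
```python
from bench import r, vision
from h import *
d=vision.snapshot("wrist")
a=onz(d,np.array((405,219))*.7,28);b=onz(d,np.array((403,347))*.7,28);c=onz(d,np.array((303,352))*.7,21);e=onz(d,np.array((507,349))*.7,21)
print(a,b,np.degrees(np.arctan2(*(b-a)[1::-1])),np.linalg.norm(b-a)); print(c,e,np.degrees(np.arctan2(*(e-c)[1::-1])),np.linalg.norm(e-c),(c+e)/2)
print("cup",onz(d,np.array((410,512))*.7,67))
```

```text
[533.36291735 268.93963563  28.        ] [521.2885987  201.37570895  28.        ] -100.13234046504346 68.63434533046383
[465.7346338  204.77836727  21.        ] [577.66873226 187.64216958  21.        ] -8.703938068293894 113.23820763841587 [521.70168303 196.21026843  21.        ]
cup [511.97850855 125.72720094  67.        ]
```

>>> {"method": "step_arm", "body": {
  "targets": [
    [[1, 0, -12, 0, 0, 0], [2, 0, -25, 0, 0, 0], [3, 0, -40, 0, 0, 0], [4, 0, -55, 0, 0, 0], [4, 0, -70, 0, 0, 0], [4, 0, -80, 0, 0, 0], [4, 0, -88, 0, 0, 0], [4, 0, -90, 0, 0, 0]]
  ]
}}

```text
time: 2.12
tool_pos: [521.4, 240.7, 78.2]
tcp_rot: [-179.9, 0.1, 81.4]
ft_force: [0.3, -0.9, -0.3]
finger_gap: 85.2
grip_force: 0.0
```

Run:
```python
from bench import r, vision
from h import *
s=r.sense(); print(s["time"],s["tool_pos"],s["tcp_rot"])
d=vision.snapshot("wrist"); print(d["eye"],d["attitude"])
h=[(501+a*np.cos(-1.722),121.4+a*np.sin(-1.722),28) for a in(-82,-156)]
print(proj(d,h)*800/560)
cv2.imwrite("pics/w2.png",cv2.resize(d["img"],(800,600),interpolation=cv2.INTER_CUBIC))
```

```text
2.1167 [521.39036795 240.69573178  78.21195117] [-1.79860146e+02  7.10742884e-02  8.13848341e+01]
[532.5287706  311.90618145 198.39609382] [-16.77605997   0.11416552  -8.60181383]
[[387.70208135 451.64392338]
 [387.15750493 260.19824946]]
```

View pics/w2.png

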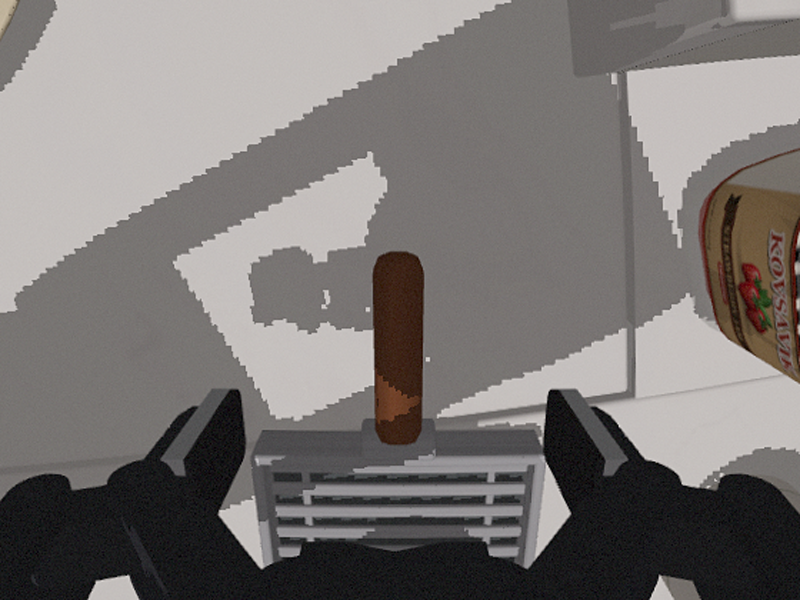

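The handle lies centred between the pads, at column 398 against a pad middle of about 395, so I'll descend and grip.

>>> {"method": "step_arm", "body": {
  "targets": [
    [[1, 1, -12, 0, 0, 0], [1, 2, -24, 0, 0, 0], [1, 2, -36, 0, 0, 0], [1, 2, -45, 0, 0, 0], [1, 2, -50, 0, 0, 0], [1, 2, -50, 0, 0, 0]]
  ]
}}

```text
time: 2.67
tool_pos: [522.6, 241.8, 28.1]
tcp_rot: [-179.8, 0.1, 81.3]
ft_force: [0.0, 0.1, -0.1]
finger_gap: 85.5
grip_force: 0.0
```

>>> {"method": "step_arm", "body": {
  "targets": [
    [[0, 0, 0, 0, 0, 0], [0, 0, 0, 0, 0, 0], [0, 0, 0, 0, 0, 0], [0, 0, 0, 0, 0, 0], [0, 0, 0, 0, 0, 0], [0, 0, 0, 0, 0, 0], [0, 0, 0, 0, 0, 0], [0, 0, 0, 0, 0, 0]]
  ],
  "fingers": 1,
  "newtons": 40
}}

```text
time: 3.33
tool_pos: [524.2, 242.5, 30.9]
tcp_rot: [180.0, -0.0, 81.3]
ft_force: [-3.0, -0.3, 5.9]
finger_gap: 17.3
grip_force: 44.5
```

>>> {"method": "step_arm", "body": {
  "targets": [
    [[-0.7, -1.9, 0.5, 0, 0, 0.003], [-2, -5.6, 0.5, 0, 0, 0.008], [-4, -11.4, 0.5, 0, 0, 0.017], [-6.6, -18.9, 0.5, 0, 0, 0.028], [-9.6, -27.5, 0.5, 0, 0, 0.04], [-12.6, -35.9, 0.5, 0, 0, 0.052], [-15.6, -44.5, 0.5, 0, 0, 0.065], [-18.6, -53.1, 0.5, 0, 0, 0.077], [-21.5, -61.5, 0.5, 0, 0, 0.09], [-24.5, -70.1, 0.5, 0, 0, 0.102], [-27.5, -78.7, 0.5, 0, 0, 0.114], [-30.5, -87.1, 0.5, 0, 0, 0.127]]
  ]
}}

```text
time: 4.33
tool_pos: [493.1, 154.4, 30.9]
tcp_rot: [180.0, -0.0, 88.6]
ft_force: [0.9, 5.0, 1.6]
finger_gap: 17.1
grip_force: 43.9
```

>>> {"method": "step_arm", "body": {
  "targets": [
    [[-3, -8.6, 0, 0, 0, 0.013], [-6, -17.2, 0, 0, 0, 0.025], [-9, -25.7, 0, 0, 0, 0.038], [-12, -34.3, 0, 0, 0, 0.05], [-15, -42.9, 0, 0, 0, 0.063], [-18, -51.4, 0, 0, 0, 0.075], [-21, -60, 0, 0, 0, 0.087], [-24, -68.6, 0, 0, 0, 0.1], [-27, -77, 0, 0, 0, 0.112], [-29, -83, 0, 0, 0, 0.121], [-30.4, -87, 0, 0, 0, 0.127], [-30.8, -88.2, 0, 0, 0, 0.128]]
  ]
}}

```text
time: 5.33
tool_pos: [462.4, 66.4, 30.9]
tcp_rot: [180.0, -0.0, 95.9]
ft_force: [0.3, 4.4, 2.7]
finger_gap: 16.9
grip_force: 44.0
```

Run:
```python
from bench import r, vision
from h import *
s=r.sense(); print(s["time"],s["tool_pos"],s["tcp_rot"],s["ft_force"],s["finger_gap"])
d=vision.snapshot("top")
img=cv2.resize(d["img"][150:270,200:400],None,fx=4,fy=4,interpolation=cv2.INTER_CUBIC)
cv2.imwrite("pics/t2.png",img)
```

```text
5.3333 [462.39307395  66.44287435  30.89278519] [ 1.79992736e+02 -5.17055295e-03  9.58895344e+01] [0.26196405 4.36723378 2.66901416] 16.86038930769046
```

View pics/t2.png

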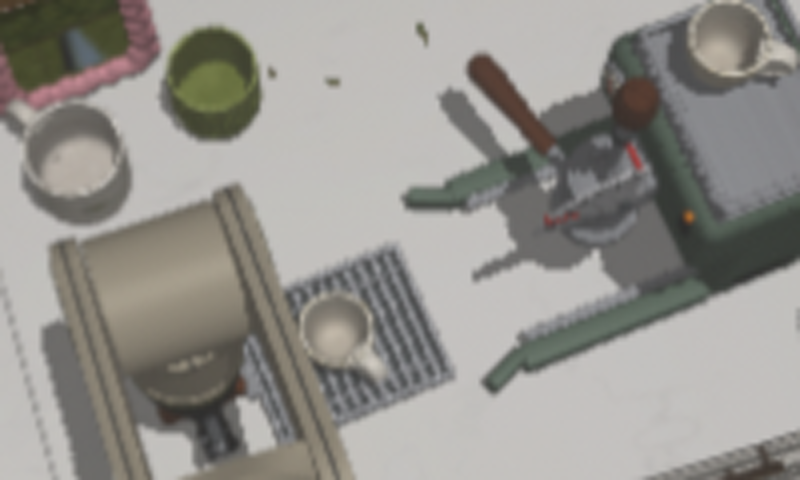

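In this crop (4×, offset 200,150) the tray's front corners are at (395,245) and (453,375). The runner bends are at about (450,188) and (527,362) and the flare tips at (408,197) and (490,386). I'll compute the lateral offset of the tray from these.

Run:
```python
from bench import r, vision
from h import *
d=vision.snapshot("top")
m=np.array([497.5,-266]);a=np.radians(-84.07);u=np.array([np.cos(a),np.sin(a)]);v=np.array([-u[1],u[0]])
def f(n,p,z):
    w=onz(d,np.array(p)/4+[200,150],z)[:2]-m; print(n,(w@u).round(1),(w@v).round(1))
f("c+",(396,244),21);f("c-",(454,375),21);f("tip+",(408,197),30);f("tip-",(490,386),30);f("lip+ front",(468,206),30);f("lip- front",(523,338),30);f("lip- back",(640,296),30);f("cup rim",(336,329),67)
f("runner- outer front",(530,371),30);f("runner- outer back",(700,300),30)
```

```text
c+ -139.6 53.8
c- -140.0 -63.9
tip+ -116.2 84.2
tip- -118.5 -84.8
lip+ front -74.3 58.3
lip- front -78.3 -59.4
lip- back 22.8 -64.6
cup rim -216.5 -2.4
runner- outer front -84.3 -86.1
runner- outer back 66.2 -86.6
```

>>> {"method": "step_arm", "body": {
  "targets": [
    [[1.2, -1.9, 0, 0, 0, 0], [2.6, -5.8, 0, 0, 0, 0], [4.2, -11.6, 0, 0, 0, 0], [6, -19.5, 0, 0, 0, 0], [8, -28.3, 0, 0, 0, 0], [8.9, -37.3, 0, 0, 0, 0], [9.8, -46.2, 0, 0, 0, 0], [10.7, -55.2, 0, 0, 0, 0], [11.7, -64.2, 0, 0, 0, 0], [12.4, -71.1, 0, 0, 0, 0], [12.9, -76.1, 0, 0, 0, 0], [13.2, -79.1, 0, 0, 0, 0]]
  ]
}}

```text
time: 6.43
tool_pos: [475.9, -11.8, 30.9]
tcp_rot: [-180.0, -0.1, 95.9]
ft_force: [-0.6, 6.6, 5.8]
finger_gap: 16.9
grip_force: 44.4
```

Run:
```python
from bench import r, vision
from h import *
s=r.sense(); print(s["time"],s["tool_pos"],s["tcp_rot"],s["ft_force"],s["wrist_torque"])
d=vision.snapshot("top")
cv2.imwrite("pics/t3.png",cv2.resize(d["img"][160:260,260:400],None,fx=5.5,fy=5.5,interpolation=cv2.INTER_CUBIC))
```

```text
6.4333 [475.92766868 -11.75869024  30.89889326] [-1.79987216e+02 -5.18308798e-02  9.58862544e+01] [-0.6092092   6.5699316   5.84705519] [ 1.08964922  0.03995734 -0.04615057]
```

View pics/t3.png

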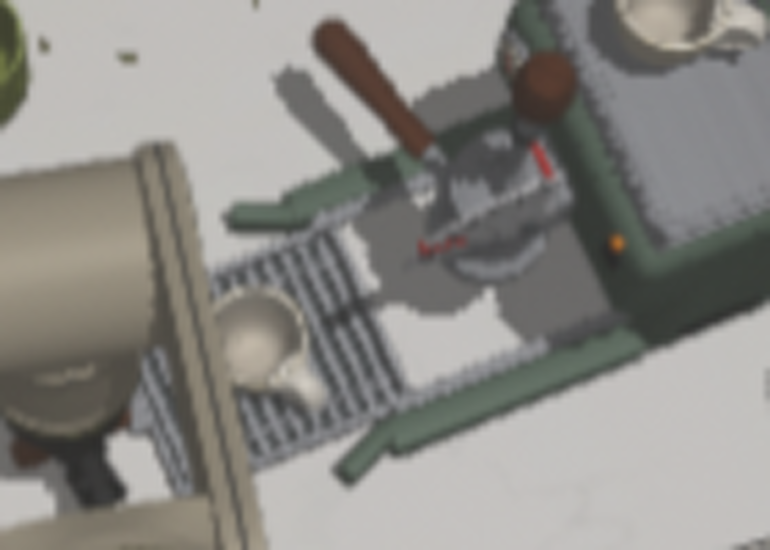

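The tray has entered centred under both lips with the cup in place and little side force. I'll continue straight in.

>>> {"method": "step_arm", "body": {
  "targets": [
    [[0.2, -2, 0, 0, 0, 0], [0.6, -6, 0, 0, 0, 0], [1.2, -11.9, 0, 0, 0, 0], [2.1, -19.9, 0, 0, 0, 0], [3, -28.8, 0, 0, 0, 0], [3.9, -37.8, 0, 0, 0, 0], [4.8, -46.7, 0, 0, 0, 0], [5.8, -55.7, 0, 0, 0, 0], [6.7, -64.6, 0, 0, 0, 0], [7.6, -73.6, 0, 0, 0, 0], [8.3, -80.6, 0, 0, 0, 0], [8.8, -85.5, 0, 0, 0, 0]]
  ]
}}

```text
time: 7.48
tool_pos: [484.7, -97.2, 30.9]
tcp_rot: [-180.0, -0.1, 95.9]
ft_force: [-1.3, 8.6, 7.9]
finger_gap: 17.3
grip_force: 44.7
```

>>> {"method": "step_arm", "body": {
  "targets": [
    [[0.5, -5, 0, 0, 0, 0], [1, -10, 0, 0, 0, 0], [1.5, -15, 0, 0, 0, 0], [2.1, -20, 0, 0, 0, 0], [2.6, -25, 0, 0, 0, 0], [3, -29, 0, 0, 0, 0], [3.4, -33, 0, 0, 0, 0], [3.8, -37, 0, 0, 0, 0], [4.1, -39, 0, 0, 0, 0], [4.1, -40, 0, 0, 0, 0]]
  ]
}}

```text
time: 8.32
tool_pos: [488.8, -136.7, 30.9]
tcp_rot: [-180.0, -0.1, 95.9]
ft_force: [0.2, 8.3, 9.0]
finger_gap: 17.3
grip_force: 44.8
```

>>> {"method": "step_arm", "body": {
  "targets": [
    [[0.1, -1.5, 0, 0, 0, 0], [0.3, -3, 0, 0, 0, 0], [0.5, -4.5, 0, 0, 0, 0], [0.6, -6, 0, 0, 0, 0], [0.6, -6, 0, 0, 0, 0]]
  ]
}}

```text
time: 8.73
tool_pos: [489.4, -142.7, 30.9]
tcp_rot: [-180.0, -0.1, 95.9]
ft_force: [-0.8, 6.7, 6.9]
finger_gap: 16.9
grip_force: 44.7
```

>>> {"method": "step_arm", "body": {
  "targets": [
    [[0.1, -1, 0, 0, 0, 0], [0.2, -2, 0, 0, 0, 0], [0.2, -2, 0, 0, 0, 0]]
  ]
}}

```text
time: 8.98
tool_pos: [489.6, -144.5, 30.9]
tcp_rot: [-180.0, -0.1, 95.9]
ft_force: [-0.8, 6.4, 7.5]
finger_gap: 17.1
grip_force: 44.7
```

>>> {"method": "step_arm", "body": {
  "targets": [
    [[0.1, -1, 0, 0, 0, 0], [0.2, -2, 0, 0, 0, 0], [0.2, -2, 0, 0, 0, 0]]
  ]
}}

```text
time: 9.23
tool_pos: [489.6, -145.1, 30.8]
tcp_rot: [-179.9, -0.2, 95.9]
ft_force: [-1.3, 15.1, 11.8]
finger_gap: 16.8
grip_force: 45.2
```

>>> {"method": "step_arm", "body": {
  "targets": [
    [[0.1, -1, 0, 0, 0, 0], [0.2, -2, 0, 0, 0, 0], [0.2, -2, 0, 0, 0, 0], [0.2, -2, 0, 0, 0, 0]]
  ]
}}

```text
time: 9.57
tool_pos: [489.7, -145.2, 30.9]
tcp_rot: [-179.9, -0.4, 95.9]
ft_force: [-3.3, 25.0, 16.5]
finger_gap: 17.0
grip_force: 45.9
```

Run:
```python
from bench import r, vision
from h import *
s=r.sense(); print(s["time"],s["tool_pos"],s["tcp_rot"],s["ft_force"],s["joint_pos"])
a=vision.snapshot("side")["img"];b=vision.snapshot("wrist")["img"];c=vision.snapshot("top")["img"]
z=lambda i,y,x:cv2.resize(i[y:y+75,x:x+100],(400,300),interpolation=cv2.INTER_CUBIC)
top=np.hstack([cv2.resize(b,(400,300)),z(c,160,300)]);bot=np.hstack([z(a,215,255),z(c,175,280)])
cv2.imwrite("pics/home.png",np.vstack([top,bot]))
```

```text
9.5667 [ 489.67619705 -145.24547068   30.85413725] [-179.93159369   -0.38563107   95.93871751] [-3.3325754  25.00068212 16.49692457] [-22.48113226   7.3568952  110.18571396   0.34502437  62.70151213
 -28.57897071]
```

View pics/home.png

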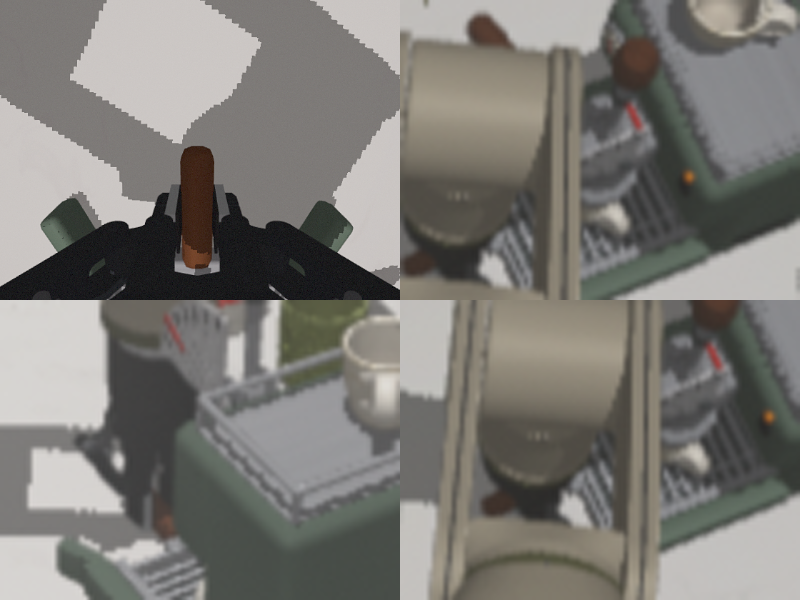

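The tray is home: the force rises to 25 N with no further travel, and the cup's handle shows under the cylinder. I'll relax the push, open, rise and back off.

>>> {"method": "step_arm", "body": {
  "targets": [
    [[-0.3, 2.5, 0, 0, 0, 0], [-0.3, 2.5, 0, 0, 0, 0], [-0.3, 2.5, 0, 0, 0, 0]]
  ]
}}

```text
time: 9.97
tool_pos: [489.7, -145.1, 30.9]
tcp_rot: [-180.0, -0.1, 95.9]
ft_force: [-0.4, 11.4, 9.3]
finger_gap: 17.1
grip_force: 44.9
```

>>> {"method": "step_arm", "body": {
  "targets": [
    [[0, 0, 0, 0, 0, 0], [0, 0, 0, 0, 0, 0], [0, 0, 0, 0, 0, 0], [0, 0, 0, 0, 0, 0], [0, 0, 0, 0, 0, 0], [0, 0, 0, 0, 0, 0]]
  ],
  "fingers": -0.1
}}

```text
time: 10.47
tool_pos: [489.4, -147.2, 30.6]
tcp_rot: [-180.0, 0.0, 95.9]
ft_force: [1.1, -0.1, -0.3]
finger_gap: 47.1
grip_force: 0.0
```

>>> {"method": "step_arm", "body": {
  "targets": [
    [[0, 0, 3, 0, 0, 0], [0, 0, 10, 0, 0, 0], [0, 0, 20, 0, 0, 0], [0, 0, 32, 0, 0, 0], [0, 0, 45, 0, 0, 0], [-1, 5, 58, 0, 0, 0], [-2, 15, 70, 0, 0, 0], [-3, 28, 84, 0, 0, 0], [-4, 40, 100, 0, 0, 0], [-5, 52, 120, 0, 0, 0], [-6, 60, 140, 0, 0, 0], [-6, 65, 160, 0, 0, 0]]
  ]
}}

```text
time: 11.47
tool_pos: [483.6, -81.1, 193.3]
tcp_rot: [179.9, 0.0, 95.9]
ft_force: [-0.6, -0.3, 0.2]
finger_gap: 47.0
grip_force: 0.0
```

>>> {"method": "step_arm", "body": {
  "targets": [
    [[0, 0, 15, 0, 0, 0], [0, 0, 35, 0, 0, 0], [0, 0, 60, 0, 0, 0], [0, 0, 85, 0, 0, 0], [0, 0, 110, 0, 0, 0], [0, 0, 135, 0, 0, 0], [0, 0, 160, 0, 0, 0], [0, 0, 185, 0, 0, 0], [0, 0, 210, 0, 0, 0], [0, 0, 230, 0, 0, 0], [0, 0, 240, 0, 0, 0], [0, 0, 240, 0, 0, 0]]
  ],
  "fingers": -1
}}

```text
time: 12.47
tool_pos: [484.0, -82.1, 434.8]
tcp_rot: [179.7, 0.1, 95.9]
ft_force: [0.3, -0.1, 0.8]
finger_gap: 85.6
grip_force: 0.0
```

>>> {"method": "step_arm", "body": {
  "targets": [
    [[1, -10, 0, 0, 0, 0], [3, -25, 0, 0, 0, 0], [5, -45, 0, 0, 0, 0], [7, -65, 0, 0, 0, 0], [9, -85, 0, 0, 0, 0], [11, -105, 0, 0, 0, 0], [13, -125, 0, 0, 0, 0], [15, -145, 0, 0, 0, 0], [17, -162, 0, 0, 0, 0], [18, -174, 0, 0, 0, 0], [19, -180, 0, 0, 0, 0], [19, -182, 0, 0, 0, 0]]
  ]
}}

```text
time: 13.47
tool_pos: [502.5, -264.9, 429.8]
tcp_rot: [-179.9, -0.1, 95.8]
ft_force: [0.1, 0.8, 0.4]
finger_gap: 85.4
grip_force: 0.0
```

Run:
```python
from bench import r, vision
from h import *
s=r.sense(); print(s["time"],s["tool_pos"],s["tcp_rot"],s["ft_force"],s["joint_pos"])
w=vision.snapshot("wrist");c=vision.snapshot("top")
print(proj(w,[502,-264,372])*1.0, w["eye"])
cv2.imwrite("pics/knob.png",np.hstack([cv2.resize(w["img"],(480,360)),cv2.resize(c["img"][175:255,320:391],(320,360),interpolation=cv2.INTER_CUBIC)]))
```

```text
13.4667 [ 502.49155115 -264.9400915   429.80999743] [-1.79931884e+02 -5.56407263e-02  9.58439600e+01] [0.09782487 0.7757089  0.44228357] [-3.29721356e+01  2.49985450e+00  7.22886507e+01  6.80251995e-04
  1.05299445e+02 -3.88159497e+01]
[[275.29317533 242.623373  ]] [ 495.03118591 -193.50333902  550.15110202]
```

Run:
```python
from bench import vision
from h import *
w=vision.snapshot("wrist"); hsv=cv2.cvtColor(w["img"],cv2.COLOR_BGR2HSV)
k=cv2.inRange(hsv,(0,80,30),(18,255,150))
n,l,st,ce=cv2.connectedComponentsWithStats(k)
for i in range(1,n):
    if st[i,4]>150: print(st[i],ce[i].round(), onz(w,ce[i],365))
```

```text
[  501     0    59   229 11022] [534. 112.] [ 630.51352081 -179.79859251  365.        ]
[269  43  13  55 654] [275.  70.] [ 493.36767523 -177.10002634  365.        ]
[ 317  130   80   33 1279] [359. 146.] [ 539.62981952 -209.19309954  365.        ]
[ 420  190  101   95 4822] [464. 229.] [ 606.72691655 -247.47988932  365.        ]
[ 246  206   53   62 2560] [272. 236.] [ 500.54193041 -262.53833307  365.        ]
[  0 214  51  23 422] [ 27. 224.] [ 361.08056996 -270.35304289  365.        ]
[514 227  32  16 183] [531. 233.] [ 648.68978014 -246.0708431   365.        ]
[ 57 240  57  14 246] [ 86. 247.] [ 395.82207483 -280.5338557   365.        ]
[ 356  331   43   46 1404] [376. 353.] [ 572.53625108 -333.58692803  365.        ]
[206 358  20  31 220] [212. 372.] [ 471.72697072 -358.37032389  365.        ]
[239 358  37  28 235] [258. 370.] [ 500.35831015 -353.38969245  365.        ]
[293 359  42  22 445] [317. 369.] [ 537.46602052 -348.85149398  365.        ]
```

The knob shows directly below, at about (500.5, -262.5), as expected. I'll descend and grip.

>>> {"method": "step_arm", "body": {
  "targets": [
    [[0, 0, -8, 0, 0, 0], [-1, 1, -18, 0, 0, 0], [-1, 1, -28, 0, 0, 0], [-1, 1, -38, 0, 0, 0], [-1, 1, -48, 0, 0, 0], [-1, 1, -58, 0, 0, 0], [-1, 1, -68, 0, 0, 0], [-1, 1, -76, 0, 0, 0], [-1, 1, -81, 0, 0, 0], [-1, 1, -82, 0, 0, 0]]
  ]
}}

```text
time: 14.45
tool_pos: [501.3, -262.9, 347.3]
tcp_rot: [-179.9, -0.1, 95.9]
ft_force: [-0.8, 0.5, -0.3]
finger_gap: 85.5
grip_force: 0.0
```

>>> {"method": "step_arm", "body": {
  "targets": [
    [[0, 0, 0, 0, 0, 0], [0, 0, 0, 0, 0, 0], [0, 0, 0, 0, 0, 0], [0, 0, 0, 0, 0, 0], [0, 0, 0, 0, 0, 0], [0, 0, 0, 0, 0, 0], [0, 0, 0, 0, 0, 0], [0, 0, 0, 0, 0, 0]]
  ],
  "fingers": 1,
  "newtons": 40
}}

```text
time: 15.12
tool_pos: [500.7, -263.4, 349.8]
tcp_rot: [-179.9, 0.0, 95.9]
ft_force: [-7.6, 0.8, 5.1]
finger_gap: 30.1
grip_force: 40.0
```

>>> {"method": "step_arm", "body": {
  "targets": [
    [[-1, 2.8, 0, 0, 0, 0], [-1.7, 7, -0.2, 0, 0, 0], [-2.4, 13.9, -0.7, 0, 0, 0], [-3.2, 20.8, -1.6, 0, 0, 0], [-3.9, 27.7, -2.8, 0, 0, 0], [-4.6, 34.4, -4.4, 0, 0, 0], [-5.3, 41.2, -6.3, 0, 0, 0], [-6, 47.7, -8.5, 0, 0, 0], [-6.6, 54.2, -11.1, 0, 0, 0], [-7.3, 60.6, -13.9, 0, 0, 0], [-7.9, 66.7, -17.1, 0, 0, 0], [-7.9, 66.7, -17.1, 0, 0, 0]]
  ]
}}

```text
time: 16.12
tool_pos: [494.3, -195.1, 332.3]
tcp_rot: [179.9, 0.0, 96.0]
ft_force: [1.4, -3.1, 5.3]
finger_gap: 29.7
grip_force: 40.5
```

>>> {"method": "step_arm", "body": {
  "targets": [
    [[-0.6, 6.1, -3.5, 0, 0, 0], [-1.2, 12, -7.4, 0, 0, 0], [-1.8, 17.5, -11.4, 0, 0, 0], [-2.4, 23, -15.8, 0, 0, 0], [-2.9, 28.2, -20.5, 0, 0, 0], [-3.4, 33.1, -25.4, 0, 0, 0], [-3.9, 37.9, -30.5, 0, 0, 0], [-4.4, 42.4, -35.9, 0, 0, 0], [-4.8, 46.6, -41.5, 0, 0, 0], [-5.2, 50.4, -47.3, 0, 0, 0], [-5.6, 54, -53.3, 0, 0, 0], [-5.9, 57.4, -59.4, 0, 0, 0]]
  ]
}}

```text
time: 17.12
tool_pos: [488.9, -137.5, 274.3]
tcp_rot: [179.8, -0.0, 96.0]
ft_force: [-1.1, 4.3, 13.2]
finger_gap: 30.1
grip_force: 41.5
```

>>> {"method": "step_arm", "body": {
  "targets": [
    [[0, 0, 0, 0, 0, 0], [0, 0, 0, 0, 0, 0], [0, 0, 0, 0, 0, 0], [0, 0, 0, 0, 0, 0]]
  ]
}}

```text
time: 17.45
tool_pos: [488.9, -137.5, 274.3]
tcp_rot: [179.8, -0.0, 96.0]
ft_force: [0.0, 4.8, 12.1]
finger_gap: 30.4
grip_force: 41.5
```

Run:
```python
from bench import r, vision
from h import *
s=r.sense(); print(s["time"],s["tool_pos"],s["tcp_rot"],s["ft_force"],s["joint_pos"])
w=vision.snapshot("wrist")["img"];c=vision.snapshot("top")["img"];e=vision.snapshot("side")["img"]
z=lambda i,y,x,a=75,b=100:cv2.resize(i[y:y+a,x:x+b],(400,300),interpolation=cv2.INTER_CUBIC)
cv2.imwrite("pics/end.png",np.vstack([np.hstack([cv2.resize(w,(400,300)),z(c,165,310,60,80)]),np.hstack([z(e,195,260,60,80),z(w,210,140,210,280)])]))
```

```text
17.45 [ 488.92745751 -137.51672471  274.28620355] [ 1.79774680e+02 -2.34724451e-02  9.59847085e+01] [7.81738155e-03 4.84114173e+00 1.20621215e+01] [-21.5798059   -7.57880241  98.12702256   0.12508439  89.26289885
 -27.56587123]
```

View pics/end.png

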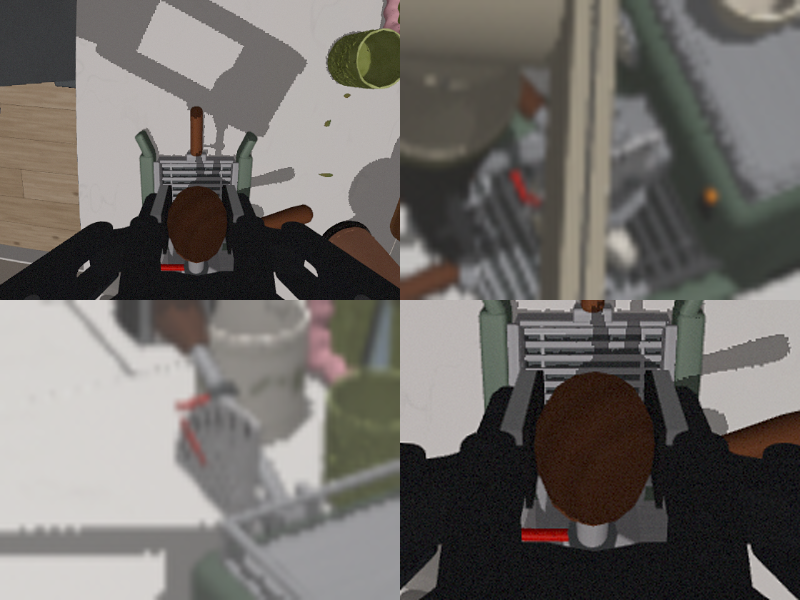

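The side panel shows the red pointer pin at about (190,402), in line with the outer end of the red mark at (182,416). The TCP displacement from the rest grip gives a lever angle of about 1.10 rad. The wrist panel shows the knob between the pads and the tray straight between the runners, so I'll hand in.

```bash
python3 -c "
from bench import r
print(r.hand_in())"
```

```text
the job is handed in; nothing more can be done
None
```

I handed the job in at about 17.6 s with the tray pushed against its stop, the cup standing on it under the spout, and the lever still gripped at about 1.10 rad, on the red mark; no verdict came back.

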